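Stand the fallen suspension bottle up on its plate

TASK

One of the two square plastic bottles of polishing suspension has fallen over on the microscope bench and lies on its side. Pick it up, turn it cap upwards and set it down gently, upright, in the middle of the flat square metal plate, then let go. Leave the other square bottle and the round jar standing where they are.

Things in the scene. Friction and masses are not known exactly. Their poses are not given: they have to be found in the camera images.
- bottle: The fallen bottle: off-white plastic, flat-sided square body 50 x 50 mm, 90 mm long, with a round grey cap 28 mm across at one end; 114 mm long in all, about 0.22 kg, closed. It lies on a flat side. Origin: centre of the square body, 45 mm from the underside (25 mm above the bench while lying). z axis along the bottle towards the cap (cap end at +69 mm); x and y square to the flat faces.
- mat: The plate the bottle belongs on: a plain flat square of bare metal, 130 x 130 mm and 6 mm thick, no rim, fixed to the bench, empty. Origin: centre of its underside, on the bench top; z up, its upper face at z = 6 mm.
- twin: A second bottle of the same shape and size, standing upright farther back on the bench; to be left alone. Origin: the centre of its square body, 45 mm above the bench; z axis towards the cap.
- jar: A round white jar with a grey lid, about 64 mm across and 85 mm high, standing farther back on the bench; to be left alone. Origin: centre of its underside.
Not all that is in view belongs to the job. Leave any red or turquoise look-alike of the bottle alone.

How it is judged:
By the outcome, as a careful person would: the job done as asked, in the order asked, and still so for the second after the job is handed in, with the robot touching nothing.
It also fails if it takes over 40 s, if anything falls off the work surface, if the arm or the gripper's body presses on something with over 40 N, if the wrist force passes 120 N, or if a joint passes its speed limit or range.

ROBOT

A 6-joint arm with a two-finger parallel gripper is mounted at the origin on the work surface. World frame = base frame: x ahead of the robot, y to its left, z up, the work surface at z = 0. Lengths are in m, angles in rad, forces in N, time in s.
With the tool pointing down it reaches from about 0.425 to 0.95 m from the base axis. Payload 3.5 kg.
Tool frame: the origin (TCP) lies between the finger pads; the fingertips stand 25 mm ahead of it and the grasp point (between the pads) lies 6 mm ahead of it (ctrl.finger_overhang is the distance from the TCP to the fingertips, in m); x points along the fingers, y is the direction in which the jaws open and shut, and the axes are right-handed (so a half turn about x gives the same grasp; the last joint's range is limited). The gripper opens to 85 mm and grips with 20 to 120 N. Pads are 22 mm wide; open, the fingers measure 114 mm over their backs; the gripper's body (76 mm by 85 mm) begins 54 mm behind the grasp point. The pads swing forward as they close: fully open they stand 13 mm farther back than shut.
Start: joints at [-0.15, 0.286, 1.577, -0, 1.279, -0.15], TCP at [0.675, 0, 0.256] pointing down, gripper open.
Joint ranges: [-2.77, 2.77], [-0.9, 2.22], [0.21, 2.48], [-1.53, 4.67], [0.24, 2.81], [-2.84, 2.84]. Speed limits (rad/s): [2.79, 2.79, 3.14, 3.14, 3.14, 3.14].

INTERFACE

Orientations are given as a unit quaternion [x, y, z, w].
In Python, from plant import ctrl gives the robot as it stands.
- The arm moves only by the tool play_rows, never from a script. Its argument "targets" is a list of rows, each an object with "delta_pos": the shift along the world's x, y, z normalised to -1 to 1, where 1 is 1000 mm, a list of three; "delta_rot": the turn, a rotation vector about the world's x, y, z normalised to -1 to 1, where 1 is pi rad, a list of three; "claw": the finger opening in mm, from 0 to 85.4. In form: [{"delta_pos": [tx, ty, tz], "delta_rot": [wx, wy, wz], "claw": claw}, ...]. A call has 1 to 20 rows; each row is the pose to reach, as a shift and turn from the pose measured when the call began, turning the shorter way round; what a row does not reach only later rows make up. A row lasts 1/12 s, in which the tool goes at most 41.7 mm and 7.16 degrees, less where a joint would pass 70% of its speed; a pose out of reach is approached as far as the arm can. A call with a number of a shift or a turn outside -1 to 1 is refused whole. A call with a gripper value outside its range is refused whole. The fingers move at their own pace and stop on an object; "newtons" is the grip in N (left out, the last holds). Time passes only in rows, so rows that repeat a pose let the fingers close. It gives the time, the measured TCP pose, the force and the opening at its end, in the units of the state.
- ctrl.get_state(): the state, without advancing time (a new reading comes with each control period).
- ctrl.read_camera(name): name is "scene" or "side" or "wrist"; returns the picture (420x560x3 uint8, blue, green, red); there is no depth.
- ctrl.calibration(name): a dict with "fx", "fy", "cx", "cy" (pixels), "camera_from_world" (4x4, takes a point from world to camera coordinates). Camera axes: x right, y down, z forward; pixel columns grow to the right and rows downward; lengths in m; the calibration is good to about 2 mm. A picture is of the moment at which its call begins: read the wrist's pose just before it. calibration takes no time and is no camera call; for the wrist camera it gives the pose at the moment of the call.
- ctrl.sign_off(): hands the job in, once; it reports no verdict.
The state is a dict: "time": time; "qpos": joint angles; "dq": joint speeds; "joint_efforts": joint torques, N m; "eef_pos": TCP position; "tcp_rot": TCP orientation; "contact_force": force on the tool from outside, world axes, zero at the start; "wrist_torque": the same for the moment, N m; "opening": opening from 0.0 (shut) to 1.0 (fully open).
Only numpy, scipy, OpenCV 4.12 (cv2) and the standard library are available. Lean on these libraries where they do the work, as an engineer would, in place of code of your own. Each camera call takes 0.05 s, during which the arm holds its last target. There are 200 camera calls.

## Working session

There is one attempt and no reset: what is moved stays moved. The work goes in short steps, Python scripts to look and compute and a tool call to move; the robot and the scene stay as the last step left them, time stands still between calls to the robot, and variables do not carry over. Pictures are saved under pics/ and viewed, about 8 in all and at most 12, crops included, and the job is handed in when it is done.

Besides the shell and the picture viewer there is one more tool, called as name(argument=value, ...) on one line, values as JSON. play_rows: Moves the arm, as the interface text tells. Its arguments: {"type":"object","properties":{"targets":{"type":"array"},"newtons":{"type":"number"}},"required":["targets"]}

```bash
mkdir -p pics; python3 - <<'E'
from plant import ctrl
import cv2,numpy as np
for n in("scene","side","wrist"):
    c=ctrl.calibration(n);cv2.imwrite(f"pics/{n}0.png",ctrl.read_camera(n))
    M=np.array(c["camera_from_world"]);print(n,c["fx"],c["cx"],c["cy"],(-M[:3,:3].T@M[:3,3]).round(3),M[2,:3].round(2))
print(ctrl.get_state())
E
```

```text
scene 512.4519320878538 284.8521270591876 208.36316775978534 [1.192 0.215 0.858] [-0.59 -0.19 -0.79]
side 404.3267749118949 282.6097838536164 207.94786928434974 [ 0.551 -0.439  0.644] [ 0.1   0.62 -0.78]
wrist 301.77893722106 272.56033240060975 210.84217476958378 [0.674 0.081 0.373] [-0.   -0.32 -0.95]
{'time': 0.15, 'qpos': array([-1.50021605e-01,  2.87030985e-01,  1.57785600e+00, -4.32794858e-05,
        1.27858635e+00, -1.50003998e-01]), 'dq': array([-1.22277264e-04, -4.97521937e-03, -5.67096707e-03, -1.25287139e-03,
        4.83480793e-05, -8.23992332e-04]), 'joint_efforts': array([ 7.91554030e-04, -4.06602967e+01, -2.93140125e+01, -8.94972595e-05,
        3.96185191e-03, -2.97825103e-06]), 'eef_pos': array([6.74531002e-01, 7.65004765e-05, 2.55210720e-01]), 'tcp_rot': array([ 0.49959464,  0.50052497, -0.50040747,  0.49947204]), 'contact_force': array([-0.18193341, -0.00549433,  0.52909572]), 'wrist_torque': array([ 0.05715584,  0.0283168 , -0.01336414]), 'opening': 0.9980499430311871}
```

View pics/scene0.png

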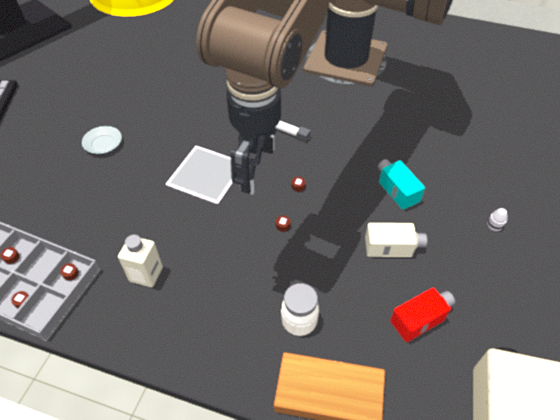

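View pics/side0.png

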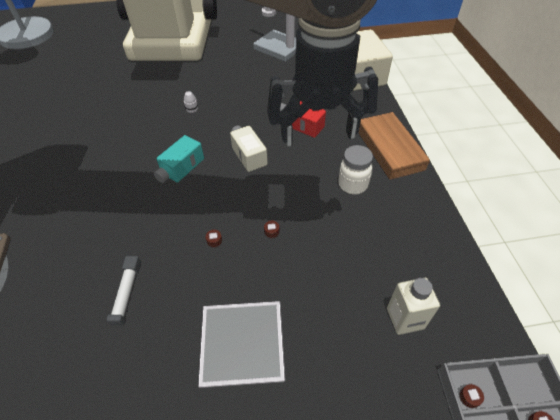

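Scene view: the white fallen bottle is at about (391,240) with its cap at (426,240), and the plate is at (207,174). In the side view the bottle is at (250,148) and the plate at (243,342). I'll take enlarged crops next.

```bash
python3 - <<'E'
import cv2,numpy as np
a=cv2.imread("pics/scene0.png");b=cv2.imread("pics/side0.png")
c=lambda i,x,y:cv2.resize(i[y:y+75,x:x+100],None,fx=4,fy=4,interpolation=cv2.INTER_CUBIC)
im=np.vstack([np.hstack([c(a,345,200),c(a,155,135)]),np.hstack([c(b,200,110),cv2.resize(b[294:394,185:300],(400,300))])])
cv2.imwrite("pics/crop.png",im)
E
```

```text
(no output)
```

View pics/crop.png

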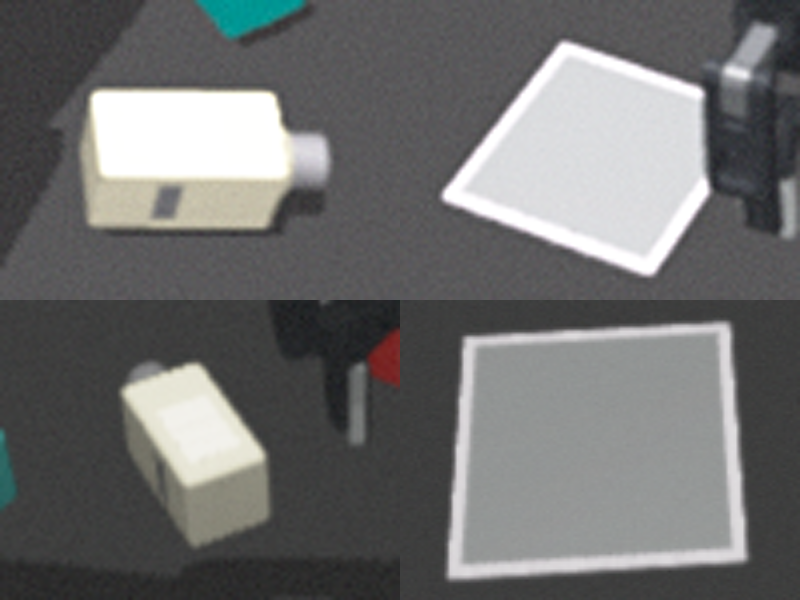

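```bash
cat > h.py <<'E'
from plant import ctrl
import numpy as np
def ray(n,p,z,c=None):
    c=c or ctrl.calibration(n);M=np.array(c["camera_from_world"]);R=M[:3,:3];o=-R.T@M[:3,3]
    d=R.T@[(p[0]-c["cx"])/c["fx"],(p[1]-c["cy"])/c["fy"],1];return o+d*(z-o[2])/d[2]
def pose(n,ps,z):
    P=np.array([ray(n,p,z)[:2] for p in ps]);print(n,P.round(4).tolist(),"ctr",P.mean(0).round(4),"len",np.linalg.norm(np.roll(P,-1,0)-P,axis=1).round(4),"ang",[round(float(np.degrees(np.arctan2(*(np.roll(P,-1,0)-P)[i][::-1]))),1) for i in range(len(P))])
E
python3 - <<'E'
from h import *
pose("scene",[(367.5,222.5),(413.75,223),(417,245),(368.5,244.5)],.05)
pose("side",[(230.5,132.5),(250,126),(266.75,148.75),(247,156.5)],.05)
pose("side",[(203.7,306.3),(279.9,301.7),(284.5,380.7),(198.8,386.7)],.006)
pose("scene",[(196.25,145),(165.75,184.25),(218,203.75)],.006)
E
```

```text
scene [[0.5716, 0.1855], [0.5436, 0.2719], [0.5935, 0.2865], [0.6219, 0.1987]] ctr [0.5826 0.2356] len [0.0908 0.052  0.0922 0.0521] ang [107.9, 16.3, -72.1, -165.2]
side [[0.5456, 0.2628], [0.5908, 0.2771], [0.6174, 0.197], [0.5733, 0.1808]] ctr [0.5818 0.2294] len [0.0474 0.0845 0.047  0.0865] ang [17.6, -71.6, -159.9, 108.7]
side [[0.4626, -0.1212], [0.5912, -0.1348], [0.5774, -0.2628], [0.4496, -0.2498]] ctr [ 0.5202 -0.1921] len [0.1294 0.1288 0.1284 0.1292] ang [-6.0, -96.2, 174.2, 84.3]
scene [[0.4455, -0.245], [0.5773, -0.2578], [0.5911, -0.1283]] ctr [ 0.538  -0.2104] len [0.1325 0.1302 0.1865] ang [-5.6, 83.9, -141.3]
```

```bash
cat >> h.py <<'E'
from scipy.spatial.transform import Rotation as Ro
import json,os
def log():
    s=ctrl.get_state();d=json.load(open("log.json")) if os.path.exists("log.json") else []
    d.append([list(map(float,s[k])) for k in("qpos","eef_pos","tcp_rot")]);json.dump(d,open("log.json","w"));return s
def delta(pos,R):
    s=log();r=(R*Ro.from_quat(s["tcp_rot"]).inv()).as_rotvec()
    print("t",s["time"],"dpos",(np.array(pos)-s["eef_pos"]).round(4),"drot",(r/np.pi).round(4),"mag deg",np.degrees(np.linalg.norm(r)).round(1),"F",s["contact_force"].round(1),"op",s["opening"])
def grasp(psi,th): # bottle axis heading psi, tilt th (deg)
    p,t=np.radians([psi,th]);b=np.array([np.cos(p),np.sin(p),0]);z=np.array([0,0,1.])
    x=-np.cos(t)*z-np.sin(t)*b;y=np.array([np.sin(p),-np.cos(p),0]);return Ro.from_matrix(np.c_[x,y,np.cross(x,y)]),x,b
E
python3 - <<'E'
from h import *
print(dir(ctrl)[-12:])
R,x,b=grasp(108,20);g=np.array([.577,.249,.038]);print("pre",g-.12*x)
delta(g-.12*x,R)
# turquoise corners roughly, top z=.05
for p in [(380,180),(402,163),(423,185),(401,205)]: print(ray("scene",p,.04).round(3))
s=ctrl.get_state();q=s["qpos"];print((Ro.from_euler("ZYZYZ",[q[0],q[1]+q[2],q[3],q[4],q[5]]).as_matrix()).round(3),Ro.from_quat(s["tcp_rot"]).as_matrix().round(3))
E
```

```text
['__reduce_ex__', '__repr__', '__setattr__', '__sizeof__', '__str__', '__subclasshook__', '__weakref__', 'calibration', 'finger_overhang', 'get_state', 'read_camera', 'sign_off']
pre [0.5643172  0.28803366 0.15076311]
t 0.15 dpos [-0.1102  0.288  -0.1044] drot [-0.1102 -0.018   0.0991] mag deg 26.9 F [-0.2 -0.   0.5] op 0.9980499430311871
[0.445 0.185 0.04 ]
[0.381 0.221 0.04 ]
[0.43  0.274 0.04 ]
[0.498 0.24  0.04 ]Traceback (most recent call last):
  File "<stdin>", line 7, in <module>
  File "scipy/spatial/transform/_rotation.pyx", line 1413, in scipy.spatial.transform._rotation.Rotation.from_euler
ValueError: Expected axis specification to be a non-empty string of upto 3 characters, got ZYZYZ
```

play_rows(targets=[{"delta_pos": [-0.055,0.144,-0.02],"delta_rot": [-0.05,-0.01,0.05],"claw": 75},{"delta_pos": [-0.055,0.144,-0.02],"delta_rot": [-0.05,-0.01,0.05],"claw": 75},{"delta_pos": [-0.055,0.144,-0.02],"delta_rot": [-0.05,-0.01,0.05],"claw": 75},{"delta_pos": [-0.055,0.144,-0.02],"delta_rot": [-0.05,-0.01,0.05],"claw": 75},{"delta_pos": [-0.11,0.288,-0.104],"delta_rot": [-0.11,-0.018,0.099],"claw": 75},{"delta_pos": [-0.11,0.288,-0.104],"delta_rot": [-0.11,-0.018,0.099],"claw": 75},{"delta_pos": [-0.11,0.288,-0.104],"delta_rot": [-0.11,-0.018,0.099],"claw": 75},{"delta_pos": [-0.11,0.288,-0.104],"delta_rot": [-0.11,-0.018,0.099],"claw": 75},{"delta_pos": [-0.11,0.288,-0.104],"delta_rot": [-0.11,-0.018,0.099],"claw": 75},{"delta_pos": [-0.11,0.288,-0.104],"delta_rot": [-0.11,-0.018,0.099],"claw": 75},{"delta_pos": [-0.11,0.288,-0.104],"delta_rot": [-0.11,-0.018,0.099],"claw": 75}], newtons=45)

```text
time: 1.07
eef_pos: [0.5646, 0.288, 0.1511]
tcp_rot: [0.337, 0.464, -0.481, 0.663]
contact_force: [0.5, -0.2, -0.1]
opening: 0.878
```

```bash
python3 - <<'E'
from h import *
import cv2
R,x,b=grasp(108,20);g=np.array([.577,.249,.038])
delta(g,R)
cv2.imwrite("pics/wrist1.png",ctrl.read_camera("wrist"));cv2.imwrite("pics/scene1.png",ctrl.read_camera("scene"))
s=ctrl.get_state();q=s["qpos"];E=Ro.from_euler;print(q.round(3))
Rm=(E("ZYZ",[q[0],q[1]+q[2],q[3]])*E("YZ",[q[4],q[5]])).as_matrix();print(Rm.round(3));print(Ro.from_quat(s["tcp_rot"]).as_matrix().round(3))
# predicted wrist pixels of assumed bottle top corners
c=ctrl.calibration("wrist");M=np.array(c["camera_from_world"]);y=np.array([b[1],-b[0],0])
for a,e in((45,25),(45,-25),(-45,-25),(-45,25)):
    P=M@np.r_[np.array([.582,.2325,.05])+b*a/1e3+y*e/1e3,1];print((a,e),(P[0]/P[2]*c["fx"]+c["cx"]).round(1),(P[1]/P[2]*c["fy"]+c["cy"]).round(1))
E
```

```text
t 1.0667 dpos [ 0.0124 -0.039  -0.1131] drot [ 0.0001 -0.0002 -0.0003] mag deg 0.1 F [ 0.5 -0.2 -0.1] op 0.8779023583272605
[ 0.43   0.347  1.726 -0.383  1.139  0.293]
[[-0.952 -0.288  0.107]
 [-0.307  0.895 -0.325]
 [-0.002 -0.342 -0.94 ]]
[[ 0.107  0.952  0.288]
 [-0.325  0.307 -0.895]
 [-0.94   0.002  0.342]]
(45, 25) 305.0 190.5
(45, -25) 238.1 190.8
(-45, -25) 245.2 270.3
(-45, 25) 298.8 270.1
```

View pics/wrist1.png

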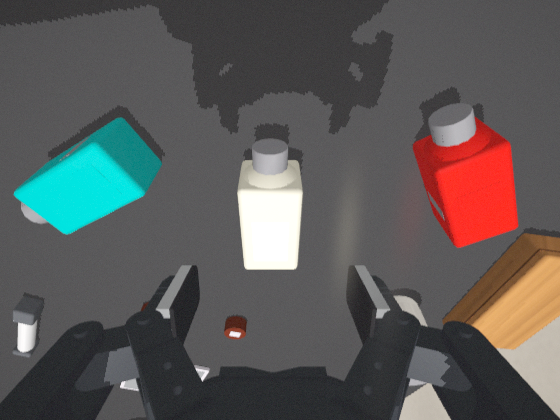

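The wrist view shows the fallen bottle with corners (239,193), (302,193), (298,268) and (243,268), within 3 px of my prediction and centred between the fingers. The red and turquoise look-alikes are clear of the fingers, so I'll descend and grip.

play_rows(targets=[{"delta_pos": [0.004,-0.0125,-0.036],"delta_rot": [0,0,0],"claw": 75},{"delta_pos": [0.0075,-0.024,-0.07],"delta_rot": [0,0,0],"claw": 75},{"delta_pos": [0.01,-0.032,-0.093],"delta_rot": [0,0,0],"claw": 75},{"delta_pos": [0.012,-0.038,-0.108],"delta_rot": [0,0,0],"claw": 75},{"delta_pos": [0.0124,-0.039,-0.113],"delta_rot": [0,0,0],"claw": 75},{"delta_pos": [0.0124,-0.039,-0.113],"delta_rot": [0,0,0],"claw": 75},{"delta_pos": [0.0124,-0.039,-0.113],"delta_rot": [0,0,0],"claw": 40},{"delta_pos": [0.0124,-0.039,-0.113],"delta_rot": [0,0,0],"claw": 40},{"delta_pos": [0.0124,-0.039,-0.113],"delta_rot": [0,0,0],"claw": 40},{"delta_pos": [0.0124,-0.039,-0.113],"delta_rot": [0,0,0],"claw": 40},{"delta_pos": [0.0124,-0.039,-0.113],"delta_rot": [0,0,0],"claw": 40},{"delta_pos": [0.0124,-0.039,-0.113],"delta_rot": [0,0,0],"claw": 40}], newtons=45)

```text
time: 2.17
eef_pos: [0.5798, 0.2487, 0.0423]
tcp_rot: [0.339, 0.462, -0.481, 0.663]
contact_force: [-1.2, -0.3, 6.0]
opening: 0.576
```

```bash
cat >> h.py <<'E'
E=Ro.from_euler
def Rq(q): # columns x',y',approach
    return E("ZYZ",[q[0],q[1]+q[2],q[3]])*E("YZ",[q[4],q[5]])
def A(q):
    I=np.eye(3);r1=E("Z",q[0]).as_matrix();r2=r1@E("Y",q[1]).as_matrix();r3=r1@E("Y",q[1]+q[2]).as_matrix();r5=Rq(q).as_matrix()
    return np.c_[r1,r2[:,2],r3[:,[0,2]],r5[:,2]]  # a1,e,d1,L2,a3,L3,L6
def fit():
    d=json.load(open("log.json"));a=np.vstack([A(np.squeeze(r[0])) for r in d]);p=np.hstack([r[1] for r in d])
    prior=np.array([0,.1,.2,.4,0,.4,.25]);w=1e-3
    x=np.linalg.lstsq(np.vstack([a,w*np.eye(7)]),np.r_[p,w*prior],rcond=None)[0];print("fit",x.round(4),"res mm",np.abs(a@x-p).max()*1e3);return x
E
python3 - <<'E'
from h import *
s=log();print(s["time"],s["eef_pos"].round(4),s["opening"]*85.4,s["contact_force"].round(1));fit()
E
```

```text
2.1667 [0.5798 0.2487 0.0423] 49.19879558529833 [-1.2 -0.3  6. ]
fit [0.     0.1009 0.2403 0.443  0.0206 0.5725 0.2243] res mm 0.0009108122103196337
```

play_rows(targets=[{"delta_pos": [0,0,0.015],"delta_rot": [0,0,0],"claw": 40},{"delta_pos": [0,0,0.04],"delta_rot": [0,0,0],"claw": 40},{"delta_pos": [0,0,0.075],"delta_rot": [0,0,0],"claw": 40},{"delta_pos": [0,0,0.11],"delta_rot": [0,0,0],"claw": 40},{"delta_pos": [0,0,0.14],"delta_rot": [0,0,0],"claw": 40},{"delta_pos": [0,0,0.15],"delta_rot": [0,0,0],"claw": 40},{"delta_pos": [0,0,0.15],"delta_rot": [0,0,0],"claw": 40}])

```text
time: 2.75
eef_pos: [0.5814, 0.2498, 0.1962]
tcp_rot: [0.342, 0.461, -0.478, 0.665]
contact_force: [-0.1, -0.0, -2.2]
opening: 0.583
```

```bash
cat >> h.py <<'E'
from scipy.optimize import least_squares
LO=np.array([-2.77,-.9,.21,-1.53,.24,-2.84]);HI=np.array([2.77,2.22,2.48,4.67,2.81,2.84])
def Rt(q): m=Rq(q).as_matrix();return np.c_[m[:,2],-m[:,0],-m[:,1]]
def ik(x,p,R,q0):
    f=lambda q:np.r_[(A(q)@x-p)*3,(Rt(q)-R.as_matrix()).ravel()]
    best=None
    for k in range(12):
        rng=np.random.default_rng(k);s=np.clip(q0+(k>0)*rng.normal(0,.8,6),LO+.01,HI-.01)
        r=least_squares(f,s,bounds=(LO,HI))
        if best is None or r.cost<1e-9 and (best.cost>1e-9 or np.abs(r.x-q0).sum()<np.abs(best.x-q0).sum()) or (best.cost>1e-9 and r.cost<best.cost): best=r
    return best
E
python3 - <<'E'
from h import *
import cv2
s=log();print(s["time"],s["eef_pos"].round(4),s["opening"]*85.4,s["contact_force"].round(1));x=fit();q0=s["qpos"]
cv2.imwrite("pics/wrist2.png",ctrl.read_camera("wrist"))
R0=Ro.from_quat(s["tcp_rot"])
d,t=Ro.from_matrix(Rt(q0)),0
print("orient err",np.degrees((d*R0.inv()).magnitude()))
# placed: fingers heading h, pitched down th; jaw y = (sin h,-cos h)
def place(h,th):
    h,t=np.radians([h,th]);f=np.array([np.cos(h),np.sin(h),0]);X=np.cos(t)*f-np.sin(t)*np.array([0,0,1]);Y=np.array([np.sin(h),-np.cos(h),0]);return Ro.from_matrix(np.c_[X,Y,np.cross(X,Y)]),X
for h in(-96,-6,84,174,40,60,-50):
    R,X=place(h,20)
    for z in (.075,.2):
        p=np.array([.519,-.189,z])-.006*X
        r=ik(x,p,R,q0);print(h,z,"cost",f"{r.cost:.1e}",r.x.round(2),"wrist",(p-x[6]*X).round(2))
E
```

```text
2.75 [0.5814 0.2498 0.1962] 49.78471052972839 [-0.1 -0.  -2.2]
fit [0.     0.1009 0.2403 0.443  0.0206 0.5725 0.2243] res mm 0.0007313032068800851
orient err 2.2935305976867494e-14
-96 0.075 cost 2.4e-18 [-0.14  0.5   2.01 -1.39  1.27 -2.23] wrist [0.54 0.03 0.15]
-96 0.2 cost 1.1e-16 [-0.14  0.26  2.03 -1.32  1.32 -2.47] wrist [0.54 0.03 0.28]
-6 0.075 cost 6.7e-15 [-0.8   0.21  2.47  2.26  0.89 -1.19] wrist [ 0.3  -0.17  0.15]
-6 0.2 cost 2.6e-05 [-0.79 -0.18  2.48  1.93  0.69 -0.73] wrist [ 0.3  -0.17  0.28]
84 0.075 cost 2.3e-18 [-0.84  0.64  1.77  0.78  1.74 -1.05] wrist [ 0.5  -0.4   0.15]
84 0.2 cost 8.1e-20 [-0.84  0.44  1.78  0.82  1.87 -0.9 ] wrist [ 0.5  -0.4   0.28]
174 0.075 cost 6.3e-18 [-0.41  0.84  1.42 -0.33  2.06 -1.84] wrist [ 0.73 -0.21  0.15]
174 0.2 cost 7.8e-17 [-0.41  0.67  1.43 -0.36  2.21 -1.9 ] wrist [ 0.73 -0.21  0.28]
40 0.075 cost 4.0e-19 [-0.96  0.41  2.15  1.31  1.33 -0.98] wrist [ 0.35 -0.33  0.15]
40 0.2 cost 9.7e-20 [-0.96  0.14  2.17  1.25  1.4  -0.73] wrist [ 0.35 -0.33  0.28]
60 0.075 cost 3.4e-24 [-0.92  0.52  1.98  1.05  1.52 -0.98] wrist [ 0.41 -0.38  0.15]
60 0.2 cost 2.7e-24 [-0.92  0.29  1.99  1.05  1.63 -0.79] wrist [ 0.41 -0.38  0.28]
-50 0.075 cost 2.7e-18 [-0.33  0.26  2.39  3.87  0.82 -1.91] wrist [ 0.38 -0.02  0.15]
-50 0.2 cost 3.3e-02 [-0.27 -0.22  2.35 -1.53  0.57 -2.84] wrist [ 0.38 -0.02  0.28]
```

View pics/wrist2.png

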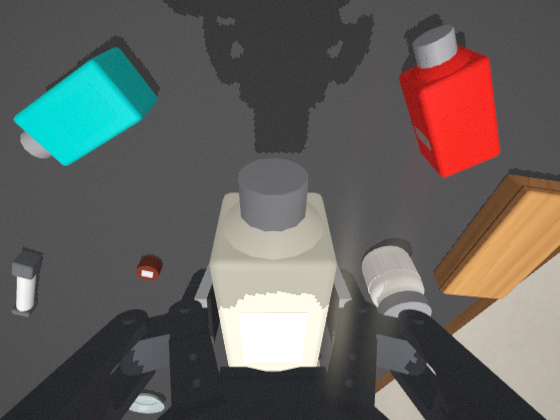

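```bash
cat >> h.py <<'E'
def placeR(h): 
    d=json.load(open("log.json"));Rg=Ro.from_quat(d[2][2]);p=np.radians(108);h=np.radians(h)
    b=np.array([np.cos(p),np.sin(p),0]);f=np.array([np.cos(h),np.sin(h),0]);z=np.array([0,0,1.])
    S=np.c_[b,-z,np.cross(b,-z)];T=np.c_[z,f,np.cross(z,f)];return Ro.from_matrix(T@S.T)*Rg
E
python3 - <<'E'
from h import *
from scipy.spatial.transform import Slerp
s=ctrl.get_state();x=fit();q=s["qpos"];R0=Ro.from_quat(s["tcp_rot"]);Rf=placeR(84);print(Rf.as_matrix().round(3).tolist())
g=np.array([.517,-.206,.147]);delta(g,Rf);sl=Slerp([0,1],Ro.concatenate([R0,Rf]))
for t in np.linspace(0,1,13)[1:]:
    p=s["eef_pos"]+(g-s["eef_pos"])*t+np.array([0,0,.1*np.sin(np.pi*t)]);r=ik(x,p,sl(t),q);print(f"{t:.2f} {r.cost:.0e}",(p-s["eef_pos"]).round(3),r.x.round(2),"step",np.abs(r.x-q).max().round(2));q=r.x
E
```

```text
fit [0.     0.1009 0.2403 0.443  0.0206 0.5725 0.2243] res mm 0.0007313032068800851
[[0.103, 0.994, -0.039], [0.934, -0.11, -0.34], [-0.342, -0.001, -0.94]]
t 2.8 dpos [-0.063  -0.4552 -0.0459] drot [ 0.4999  0.0532 -0.1041] mag deg 92.4 F [-0.9 -0.1 -3.3] op 0.5799113307646958
0.08 1e-19 [-0.005 -0.038  0.022] [ 0.27  0.19  1.78 -0.24  1.15  0.08] step 0.14
0.17 3e-17 [-0.01  -0.076  0.042] [ 0.16  0.11  1.83 -0.09  1.15 -0.06] step 0.15
0.25 6e-18 [-0.016 -0.114  0.059] [ 0.04  0.05  1.86  0.06  1.17 -0.2 ] step 0.15
0.33 3e-18 [-0.021 -0.152  0.071] [-0.08  0.01  1.88  0.2   1.22 -0.33] step 0.14
0.42 2e-17 [-0.026 -0.19   0.077] [-0.2  -0.    1.9   0.33  1.29 -0.46] step 0.13
0.50 1e-18 [-0.031 -0.228  0.077] [-0.32  0.01  1.91  0.44  1.36 -0.57] step 0.12
0.58 3e-19 [-0.037 -0.266  0.07 ] [-0.44  0.04  1.91  0.54  1.44 -0.66] step 0.11
0.67 2e-20 [-0.042 -0.303  0.056] [-0.54  0.1   1.91  0.62  1.51 -0.75] step 0.1
0.75 1e-19 [-0.047 -0.341  0.036] [-0.63  0.18  1.89  0.68  1.59 -0.83] step 0.09
0.83 1e-18 [-0.052 -0.379  0.012] [-0.72  0.29  1.87  0.73  1.66 -0.89] step 0.1
0.92 4e-18 [-0.058 -0.417 -0.016] [-0.79  0.41  1.83  0.76  1.74 -0.94] step 0.12
1.00 1e-17 [-0.063 -0.455 -0.046] [-0.86  0.53  1.77  0.79  1.82 -0.97] step 0.13
```

play_rows(targets=[{"delta_pos": [-0.002,-0.014,0.01],"delta_rot": [0.015,0.002,-0.003],"claw": 40},{"delta_pos": [-0.006,-0.043,0.03],"delta_rot": [0.047,0.005,-0.01],"claw": 40},{"delta_pos": [-0.01,-0.071,0.046],"delta_rot": [0.078,0.008,-0.016],"claw": 40},{"delta_pos": [-0.014,-0.1,0.06],"delta_rot": [0.11,0.012,-0.023],"claw": 40},{"delta_pos": [-0.018,-0.13,0.07],"delta_rot": [0.143,0.015,-0.03],"claw": 40},{"delta_pos": [-0.022,-0.16,0.076],"delta_rot": [0.176,0.019,-0.037],"claw": 40},{"delta_pos": [-0.026,-0.19,0.08],"delta_rot": [0.209,0.022,-0.044],"claw": 40},{"delta_pos": [-0.03,-0.22,0.08],"delta_rot": [0.242,0.026,-0.05],"claw": 40},{"delta_pos": [-0.035,-0.25,0.075],"delta_rot": [0.275,0.029,-0.057],"claw": 40},{"delta_pos": [-0.039,-0.28,0.067],"delta_rot": [0.308,0.033,-0.064],"claw": 40},{"delta_pos": [-0.043,-0.31,0.056],"delta_rot": [0.341,0.036,-0.071],"claw": 40},{"delta_pos": [-0.047,-0.34,0.042],"delta_rot": [0.374,0.04,-0.078],"claw": 40},{"delta_pos": [-0.051,-0.37,0.026],"delta_rot": [0.407,0.043,-0.085],"claw": 40},{"delta_pos": [-0.055,-0.4,0.008],"delta_rot": [0.44,0.047,-0.092],"claw": 40},{"delta_pos": [-0.059,-0.427,-0.01],"delta_rot": [0.469,0.05,-0.098],"claw": 40},{"delta_pos": [-0.062,-0.446,-0.026],"delta_rot": [0.49,0.052,-0.102],"claw": 40},{"delta_pos": [-0.063,-0.453,-0.038],"delta_rot": [0.498,0.053,-0.104],"claw": 40},{"delta_pos": [-0.063,-0.455,-0.044],"delta_rot": [0.5,0.053,-0.104],"claw": 40},{"delta_pos": [-0.063,-0.455,-0.046],"delta_rot": [0.5,0.053,-0.104],"claw": 40}])

```text
time: 4.38
eef_pos: [0.5155, -0.2051, 0.1426]
tcp_rot: [0.734, 0.657, -0.131, 0.112]
contact_force: [-0.2, -0.3, -2.7]
opening: 0.579
```

```bash
python3 - <<'E'
from h import *
import cv2
delta(np.array([.517,-.206,.147]),placeR(84))
a=ctrl.read_camera("scene");b=ctrl.read_camera("side")
cv2.imwrite("pics/scene2.png",a);cv2.imwrite("pics/side2.png",b)
cv2.imwrite("pics/both2.png",np.hstack([cv2.resize(a[60:260,120:320],(400,400),interpolation=2),cv2.resize(b[200:400,150:350],(400,400),interpolation=2)]))
c3=np.array([.519,-.189,.051+.08])
for n,ox,oy in(("scene",120,60),("side",150,200)):
    c=ctrl.calibration(n);M=np.array(c["camera_from_world"])
    for dz in(-.045,.045,.069):
        P=M@np.r_[c3+[0,0,dz],1];print(n,dz,2*(P[0]/P[2]*c["fx"]+c["cx"]-ox),2*(P[1]/P[2]*c["fy"]+c["cy"]-oy))
E
```

```text
t 4.3833 dpos [ 0.0015 -0.0009  0.0044] drot [-0.0014 -0.0018  0.0006] mag deg 0.4 F [-0.2 -0.3 -2.7] op 0.5786795048213333
scene -0.045 162.29497309269175 174.98938503525602
scene 0.045 151.1704779474078 110.07065299901532
scene 0.069 147.93472670976416 91.18792036358684
side -0.045 171.886639681406 238.214434158735
side 0.045 157.8548258621962 180.30372321404684
side 0.069 153.44367439149812 162.09845616559812
```

View pics/both2.png

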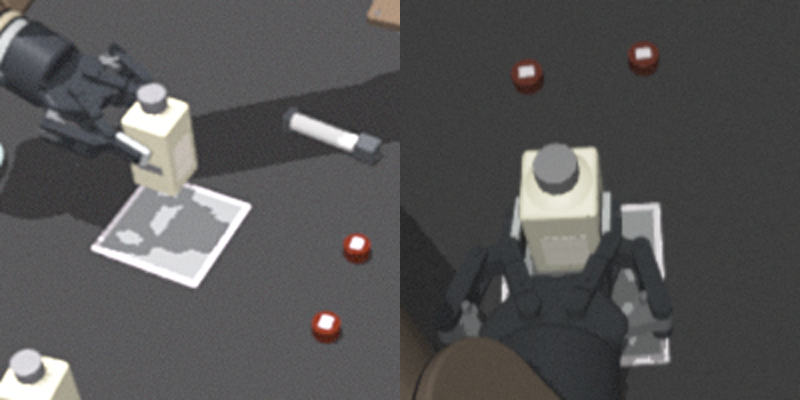

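Both views show the bottle held cap up over the plate. In this 2x picture the cap top is at (152,90) in the scene half and (155,160) in the side half, within a few px of the prediction. I'll measure more closely before lowering.

```bash
python3 - <<'E'
import cv2,numpy as np
a=cv2.imread("pics/scene2.png");b=cv2.imread("pics/side2.png")
c=lambda i,x,y:cv2.resize(i[y:y+120,x:x+80],None,fx=5,fy=5,interpolation=cv2.INTER_CUBIC)
cv2.imwrite("pics/crop2.png",np.hstack([c(a,165,95),c(b,200,265)]))
E
python3 - <<'E'
from h import *
l=ray("scene",(120+93/2,60+248/2),.006);r=ray("scene",(120+250/2,60+207/2),.006);m=ray("scene",(218,202.5),.006);print(l,r,m,(l+r)/2)
E
```

```text
[ 0.5761611 -0.2565894  0.006    ] [ 0.46387289 -0.11608816  0.006     ] [ 0.58794262 -0.12965987  0.006     ] [ 0.52001699 -0.18633878  0.006     ]
```

View pics/crop2.png

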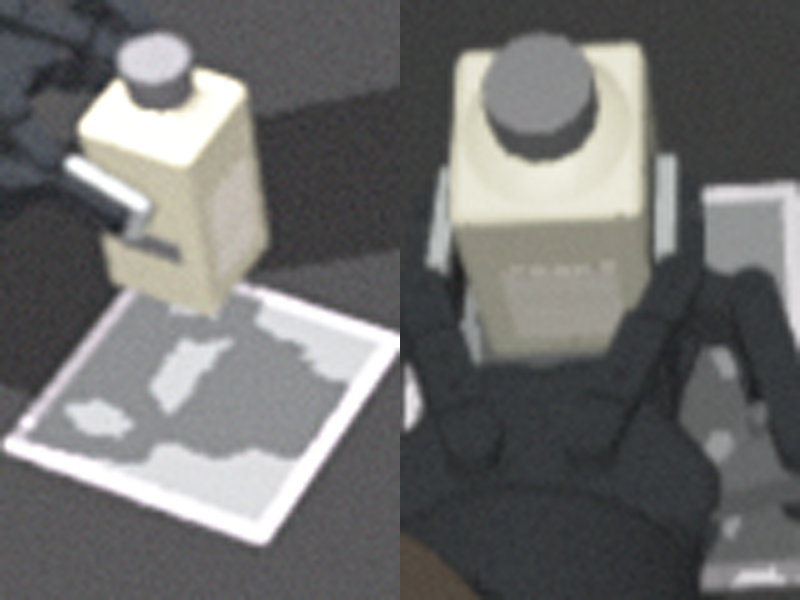

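```bash
python3 - <<'E'
from h import *
S=lambda x,y:(165+x/5,95+y/5); D=lambda x,y:(200+(x-400)/5,265+y/5)
from scipy.optimize import minimize_scalar
f=lambda z:np.linalg.norm(ray("scene",S(155,57),z)-ray("side",D(539,83),z))
z=minimize_scalar(f,bounds=(.1,.3),method="bounded").x;print("captop z",z,f(z),ray("scene",S(155,57),z),ray("side",D(539,83),z))
zt=ctrl.get_state()["eef_pos"][2]-.0161+.069;print("expected",zt)
print("cap at expected z",ray("scene",S(155,57),zt),ray("side",D(539,83),zt))
for n,ps,h in(("top",[(80,130),(190,167),(247,84)],zt-.024),("bot",[(108,283),(210,315),(269,243)],zt-.114)):
    P=[ray("scene",S(*p),h) for p in ps];print(n,"ctr",((P[0]+P[2])/2).round(4),np.linalg.norm(P[0]-P[1]).round(4),np.linalg.norm(P[1]-P[2]).round(4))
P=[ray("side",D(*p),zt-.024) for p in [(455,45),(645,43),(652,218),(450,223)]];print("side top",np.mean(P,0).round(4))
E
```

```text
captop z 0.19723898043106283 0.0038695285434695373 [ 0.51705552 -0.18599182  0.19723898] [ 0.52005446 -0.18843714  0.19723898]
expected 0.19859542891397358
cap at expected z [ 0.51844031 -0.18516978  0.19859543] [ 0.52014928 -0.1891969   0.19859543]
top ctr [ 0.5197 -0.184   0.1746] 0.0494 0.051
bot ctr [ 0.5169 -0.1863  0.0846] 0.048 0.0472
side top [ 0.5203 -0.1896  0.1746]
```

play_rows(targets=[{"delta_pos": [0,0,-0.015],"delta_rot": [-0.001,-0.001,0],"claw": 40},{"delta_pos": [0.001,-0.001,-0.035],"delta_rot": [-0.001,-0.002,0],"claw": 40},{"delta_pos": [0.001,-0.001,-0.052],"delta_rot": [-0.001,-0.002,0],"claw": 40},{"delta_pos": [0.001,-0.001,-0.063],"delta_rot": [-0.001,-0.002,0],"claw": 40},{"delta_pos": [0.001,-0.001,-0.068],"delta_rot": [-0.001,-0.002,0],"claw": 40},{"delta_pos": [0.001,-0.001,-0.068],"delta_rot": [-0.001,-0.002,0],"claw": 40},{"delta_pos": [0.001,-0.001,-0.068],"delta_rot": [-0.001,-0.002,0],"claw": 40}])

```text
time: 5.07
eef_pos: [0.518, -0.2055, 0.0782]
tcp_rot: [0.734, 0.657, -0.129, 0.118]
contact_force: [-0.5, 0.7, -1.8]
opening: 0.582
```

```bash
python3 - <<'E'
from h import *
import cv2
delta(np.array([.518,-.206,.067]),placeR(84))
a=ctrl.read_camera("scene");b=ctrl.read_camera("side")
c=lambda i,x,y:cv2.resize(i[y:y+120,x:x+80],None,fx=5,fy=5,interpolation=cv2.INTER_CUBIC)
cv2.imwrite("pics/crop3.png",np.hstack([c(a,165,115),c(b,200,275)]))
E
```

```text
t 5.0667 dpos [-0.     -0.0005 -0.0112] drot [ 0.0007  0.0018 -0.0003] mag deg 0.3 F [-0.5  0.7 -1.8] op 0.581576400097011
```

View pics/crop3.png

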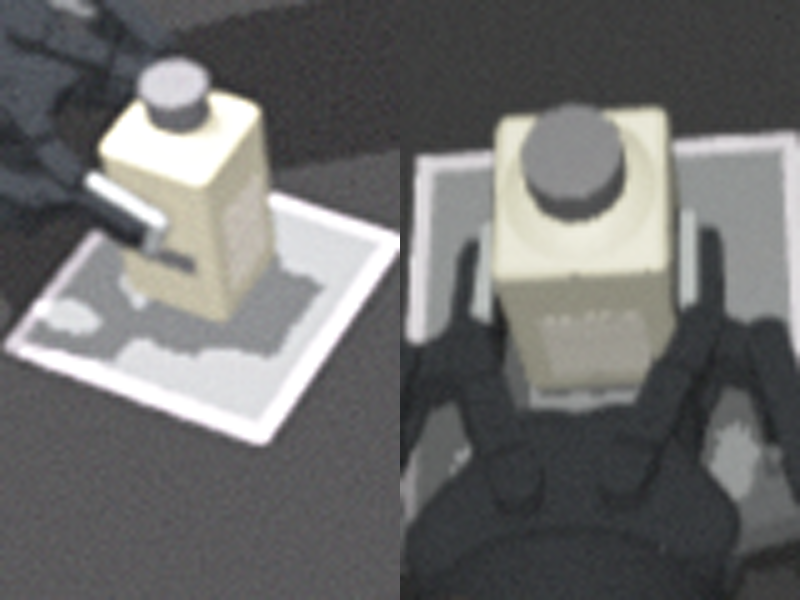

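The crop shows the bottle upright about 10 mm above the plate: base front corner at (222,320) in the scene half, cap at (574,150) in the side half. It is centred, so I'll set it down slowly.

play_rows(targets=[{"delta_pos": [0,0,-0.004],"delta_rot": [0.0007,0.0015,0],"claw": 40},{"delta_pos": [0,0,-0.007],"delta_rot": [0.0007,0.0015,0],"claw": 40},{"delta_pos": [0,0,-0.009],"delta_rot": [0.0007,0.0015,0],"claw": 40},{"delta_pos": [0,0,-0.01],"delta_rot": [0.0007,0.0015,0],"claw": 40},{"delta_pos": [0,0,-0.01],"delta_rot": [0.0007,0.0015,0],"claw": 40},{"delta_pos": [0,0,-0.01],"delta_rot": [0.0007,0.0015,0],"claw": 40}])

```text
time: 5.67
eef_pos: [0.5182, -0.2059, 0.0686]
tcp_rot: [0.734, 0.657, -0.13, 0.116]
contact_force: [-0.1, 0.7, -2.3]
opening: 0.578
```

play_rows(targets=[{"delta_pos": [0,0,-0.001],"delta_rot": [0,0,0],"claw": 40},{"delta_pos": [0,0,-0.0015],"delta_rot": [0,0,0],"claw": 40},{"delta_pos": [0,0,-0.002],"delta_rot": [0,0,0],"claw": 40},{"delta_pos": [0,0,-0.002],"delta_rot": [0,0,0],"claw": 40},{"delta_pos": [0,0,-0.002],"delta_rot": [0,0,0],"claw": 40}])

```text
time: 6.08
eef_pos: [0.5181, -0.206, 0.0666]
tcp_rot: [0.734, 0.657, -0.13, 0.116]
contact_force: [0.1, 0.8, -2.6]
opening: 0.581
```

play_rows(targets=[{"delta_pos": [0,0,-0.001],"delta_rot": [0,0,0],"claw": 40},{"delta_pos": [0,0,-0.0015],"delta_rot": [0,0,0],"claw": 40},{"delta_pos": [0,0,-0.002],"delta_rot": [0,0,0],"claw": 40},{"delta_pos": [0,0,-0.002],"delta_rot": [0,0,0],"claw": 40},{"delta_pos": [0,0,-0.002],"delta_rot": [0,0,0],"claw": 40}])

```text
time: 6.5
eef_pos: [0.5181, -0.2059, 0.0646]
tcp_rot: [0.734, 0.657, -0.13, 0.116]
contact_force: [0.2, -0.6, -2.8]
opening: 0.579
```

play_rows(targets=[{"delta_pos": [0,0,-0.001],"delta_rot": [0,0,0],"claw": 40},{"delta_pos": [0,0,-0.0015],"delta_rot": [0,0,0],"claw": 40},{"delta_pos": [0,0,-0.002],"delta_rot": [0,0,0],"claw": 40},{"delta_pos": [0,0,-0.002],"delta_rot": [0,0,0],"claw": 40},{"delta_pos": [0,0,-0.002],"delta_rot": [0,0,0],"claw": 40}])

```text
time: 6.92
eef_pos: [0.5181, -0.2061, 0.0643]
tcp_rot: [0.733, 0.658, -0.128, 0.116]
contact_force: [-2.5, -0.1, 5.3]
opening: 0.577
```

```bash
python3 - <<'E'
from h import *
import cv2
delta(np.array([.518,-.206,.0625]),placeR(84))
a=ctrl.read_camera("scene");b=ctrl.read_camera("side")
c=lambda i,x,y:cv2.resize(i[y:y+120,x:x+80],None,fx=5,fy=5,interpolation=cv2.INTER_CUBIC)
cv2.imwrite("pics/crop4.png",np.hstack([c(a,165,115),c(b,200,275)]))
E
```

```text
t 6.9167 dpos [-0.0001  0.0001 -0.0018] drot [-0.0007  0.0009 -0.0006] mag deg 0.2 F [-2.5 -0.1  5.3] op 0.5771180513157805
```

View pics/crop4.png

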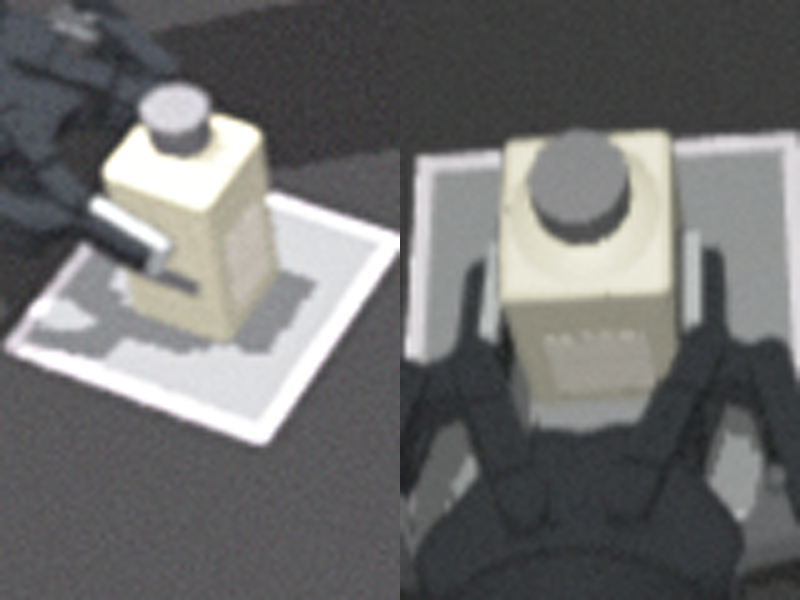

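The force reading changed from -2.8 N to +5.3 N, so the bottle is resting on the plate. The base corners, (135,302) and (276,285) in the scene half, have their midpoint on the plate centre. I'll release and back off along the fingers.

play_rows(targets=[{"delta_pos": [0,0,0],"delta_rot": [0,0,0],"claw": 40},{"delta_pos": [0,0,0],"delta_rot": [0,0,0],"claw": 54},{"delta_pos": [0,0,0],"delta_rot": [0,0,0],"claw": 64},{"delta_pos": [0,0,0],"delta_rot": [0,0,0],"claw": 70},{"delta_pos": [0,0,0],"delta_rot": [0,0,0],"claw": 70},{"delta_pos": [0,0,0],"delta_rot": [0,0,0],"claw": 70},{"delta_pos": [0,0,0],"delta_rot": [0,0,0],"claw": 70}])

```text
time: 7.6
eef_pos: [0.5182, -0.2061, 0.0642]
tcp_rot: [0.733, 0.658, -0.128, 0.116]
contact_force: [0.6, -0.7, -0.4]
opening: 0.82
```

play_rows(targets=[{"delta_pos": [-0.001,-0.009,0.003],"delta_rot": [0,0,0],"claw": 70},{"delta_pos": [-0.003,-0.028,0.01],"delta_rot": [0,0,0],"claw": 70},{"delta_pos": [-0.006,-0.056,0.02],"delta_rot": [0,0,0],"claw": 70},{"delta_pos": [-0.009,-0.084,0.031],"delta_rot": [0,0,0],"claw": 70},{"delta_pos": [-0.012,-0.112,0.041],"delta_rot": [0,0,0],"claw": 70},{"delta_pos": [-0.0145,-0.131,0.048],"delta_rot": [0,0,0],"claw": 70},{"delta_pos": [-0.0155,-0.14,0.051],"delta_rot": [0,0,0],"claw": 70},{"delta_pos": [-0.0155,-0.14,0.051],"delta_rot": [0,0,0],"claw": 70}])

```text
time: 8.27
eef_pos: [0.5026, -0.3489, 0.1163]
tcp_rot: [0.734, 0.656, -0.128, 0.117]
contact_force: [0.4, 0.5, -0.1]
opening: 0.818
```

```bash
python3 - <<'E'
from h import *
import cv2
s=ctrl.get_state();print(s["time"],s["eef_pos"],s["contact_force"].round(1),s["opening"])
a=ctrl.read_camera("scene");b=ctrl.read_camera("side")
cv2.imwrite("pics/end.png",np.hstack([cv2.resize(a[90:390,100:360],(390,450)),cv2.resize(b[190:390,150:323],(390,450))]))
E
```

```text
8.2667 [ 0.50257314 -0.34887674  0.11628629] [ 0.4  0.5 -0.1] 0.8178797376742972
```

View pics/end.png

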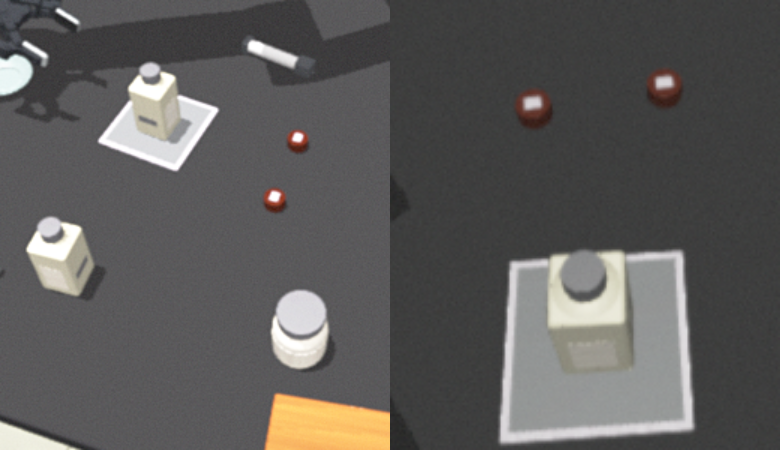

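The end picture shows the bottle standing cap up with its base centred on the plate (base centre x about 597, plate centre about 598, in the side half). The twin, the jar and the glass dish stand where they were, and the gripper is clear.

```bash
python3 -c "
from plant import ctrl
print(ctrl.sign_off())"
```

```text
the job is handed in; nothing more can be done
None
```

The fallen bottle now stands cap up in the middle of the metal plate, released and upright. I handed the job in at about 8.4 s of the 40 s allowed.

- **How it was done:** I gripped the bottle across its flat sides at 45 N with the tool tilted 20° towards the cap. I then lifted it, turned it upright over the plate, lowered it in small steps until it touched, opened the fingers and backed off.
- **Final check:** The last scene and side pictures show the base centred on the plate to within about 3–5 mm. The twin and the jar are standing where they were, and the gripper touches nothing (wrist force about 0.6 N).
- **What disagreed:**
  - At the grasp the tool sat about 4 mm higher than commanded, with 6 N of upward force, so the fingertips may have brushed the bench lightly.
  - The bottle touched the plate about 3 mm lower than I had estimated, so I felt for contact by force; the peak was about 5 N.

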